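# Clamp the half-carved blank with the vise's outer ring

## Robot

A 6-joint arm with a two-finger parallel gripper is mounted at the origin on the work surface. World frame = base frame: x ahead of the robot, y to its left, z up, the work surface at z = 0. Lengths are in m, angles in rad, forces in N, time in s.
With the tool pointing down it reaches from about 0.325 to 0.85 m from the base axis. Payload 4.4 kg.
Tool frame: the origin (TCP) lies midway between the tips of the shut fingers; the grasp point (between the pads) lies 19 mm behind it; z points along the fingers, y is the line along which they close (so a half turn about z gives the same grasp; the last joint's range is limited). The gripper opens to 94 mm and grips with 3 to 60 N. Pads are 16 mm wide; open, the fingers measure 119 mm over their backs; the gripper's body (75 mm by 177 mm) begins 78 mm behind the grasp point.
Start: joints at [1.117, 0.207, 1.542, -0, 1.393, -0.15], TCP at [0.171, 0.549, 0.205] pointing down, gripper open.
Joint ranges: [-2.73, 2.73], [-0.86, 2.22], [0.23, 2.46], [-1.11, 4.25], [0.08, 2.63], [-2.82, 2.82]. Speed limits (rad/s): [2.79, 2.79, 3.14, 3.14, 3.14, 3.14].

## Interface

Orientations are given as a unit quaternion [w, x, y, z].
In Python, from workcell import manip gives the robot as it stands.
- The arm moves only by the tool carry_out, never from a script. Its argument "targets" is a list of rows, each a list of 3 entries, a list of its own where there are three numbers: the closure, from -1 (fully open) to 1 (shut), so that 0 is half open, then the shift along the tool's x, y, z each as a share of 0.03 m, from -1 to 1, then the turn about the tool's z as a share of 0.1 rad, from -1 to 1. In form: [[hand, [x, y, z], twist], ...]. A call has 1 to 5 rows; each row shifts and turns the commanded pose from where the row before left it, along the tool's axes as they then stand; what a row does not reach is not made up. A row lasts 1/12 s, in which the tool goes at most 41.7 mm and 7.16 degrees, less where a joint would pass 70% of its speed; a pose out of reach is approached as far as the arm can. A call with a number of a shift or a turn outside -1 to 1 is refused whole. A call with a gripper value outside its range is refused whole. The fingers move at their own pace and stop on an object; "force" is the grip in N (left out, the last holds). Time passes only in rows, so rows that do not move let the fingers close. It gives the time, the measured TCP pose, the force, the opening and the grip force at its end, in the units of the state.
- manip.read_state(): the state, without advancing time (a new reading comes with each control period).
- manip.get_image(name): name is "scene" or "top" or "wrist"; returns a dict with "pixels" (384x512x3 uint8, red, green, blue), "camera_matrix" (3x3 intrinsics, pixels), "position" and "rotation" of the camera in the world; the wrist camera has in their place "tool_from_camera" (4x4, takes a point from camera to tool coordinates, whose origin is the TCP and whose axes are the flange's). Camera axes: x right, y down, z forward; pixel columns grow to the right and rows downward; lengths in m; the calibration is good to about 2 mm. A picture is of the moment at which its call begins: read the wrist's pose just before it. There is no depth.
- manip.job_done(): hands the job in; it is judged then, once.
The state is a dict: "time_s": time; "q": joint angles; "dq": joint speeds; "tau": joint torques, N m; "eef_pos": TCP position; "ee_rot": TCP orientation; "wrist_force": force on the tool from outside, world axes, zero at the start; "moment": the same for the moment, N m; "opening": finger opening in m; "grip_force": force on a finger pad.
Only numpy, scipy, OpenCV 4.12 (cv2) and the standard library are available. Lean on these libraries where they do the work, as an engineer would, in place of code of your own. Each camera call takes 0.05 s, during which the arm holds its last target. There are 200 camera calls.

## Task

Stand the half-carved wooden figure upright in the carving vise, on the bed about midway along the jaws and with its long base parallel to them. Then clamp it against the back stop by turning only the wide outer ring of the dual control clockwise, until the jaw presses it with about 15 newtons (the soft wood is bruised by 40), and let go. The small inner knob is already set: it must not turn, and leave the other things on the bench where they lie.

Things in the scene. Friction and masses are not known exactly. Their poses are not given: they have to be found in the camera images.
- vise: Low grey carving vise fixed to the bench. Origin: centre of its underside. Bed 110 mm (x) by 260 mm (y), its top 20 mm above the origin. Clamps along its y: on the -y half a housing (90 mm in x, y -120 to -25 mm, top at 46 mm) carries the dual control, axis vertical at x 0, y -70 mm; then moving jaw, gap for the work, and back stop.
- ring_axis (a point): On the vertical axis of the dual control, half way up the outer ring: a black knurled cylinder 64 mm across, 24 mm tall (12 mm below to 12 mm above this point; 50 to 74 mm above the bench). Fingers have free room all round it: nothing near reaches above 50 mm except the work in the vise, at least 65 mm from the axis once against the stop.
- ring (a joint): Outer ring angle, rad, 0 at the start, growing clockwise seen from above; closes the jaw 10 mm per rad (0 to 3.2). Clamping takes 0.8 to 2.1 rad: re-grip as the wrist needs. Steady drag about 0.30 N m either way, stays where left; each newton between jaw and work adds 0.010 N m to the closing torque. Sliding the work to the stop adds about 1 N only.
- inner (a joint): Inner knob angle, rad, clockwise seen from above, -1 to 1 at the start. Bare aluminium knob, 32 mm across, coaxial with the ring and standing on it, 75 to 98 mm above the bench; its upper half is a bar grip 9 mm wide. Turns very easily (0.02 N m) and must stay as set.
- inner_mark (a point): Index mark on the top rim of the inner knob, 14 mm from the axis.
- jaw: Rubber facing of the moving jaw (6 mm thick, 88 mm along x, 21 to 47 mm above the bench) on a steel carriage. Origin: middle of the lower edge of its clamping face, which looks to the vise's +y; axes as the vise. Moves to +y as the ring closes. The rubber yields about 1 mm for 15 N.
- stop: Fixed back stop: steel bar 88 mm along x, 18 mm along y, 27 mm tall with two low bolt heads, on the bed parallel to the jaw, elsewhere along the vise's y each time. Origin: centre of its underside; its clamping face lies 9 mm from it towards the jaw. At the start the gap between jaw and stop is 50 to 60 mm.
- blank: Half-carved wooden figure, 0.07 to 0.14 kg, upright on the bench. Origin: centre of its underside, z up. Flat base 70 mm (x), 35 mm tall, hand-sawn to 38 to 43 mm wide (y); the long faces go to jaw and stop, either way round. Above it a flat-sided body, 36 mm in x, 30 mm in y, 35 to 67 mm high, good to hold across x; round head 27 mm across up to 93 mm.
- chisel_a: A chisel lying across the bench beyond the vise, 25 mm high; leave it.
- chisel_b: Chisel in the row at the left, leave it.
- chisel_c: Chisel in the row at the left, leave it.
- chisel_d: Chisel in the row at the left, leave it.
- offcut: Small wooden offcut, 55 x 32 x 26 mm, beyond the figure; leave it.
- wax_jar: Low amber jar, 54 mm across, 50 mm tall, near the robot; leave it.
- mallet: Wooden mallet lying at the right, 62 mm high at most; leave it.
Things that resemble listed ones, but are neither listed nor needed, are in the scene too. What is shaped like the blank but black or purple is not meant.

How it is judged:
On the way, in this order (a step that is already met when the one before it is completed fails the run):
1. the figure stands let go in the vise between jaw and stop (z of blank in the frame of vise between 0.017 and 0.023 m and x of blank in the frame of vise between -0.02 and 0.02 m and y of blank in the frame of vise between 0 and 0.06 m and angle between blank's own z axis and vertical below 0.08 rad and contact force between the fingers and blank below 0.1 N), for 0.2 s.
2. the jaw, closed by the ring, presses the figure against the stop (value of joint ring above 0.5 rad and contact force between jaw and blank above 8 N and contact force between stop and blank above 7 N), for 0.2 s.
At the end, for the whole second after the job is handed in: The figure stands upright (0.08 rad) on the vise bed (within 3 mm), centred within 20 mm along the jaws, at rest, let go, clamped between jaw and stop with 8 to 25 N, the ring turned more than 0.5 rad, inner knob as set, the rest undisturbed (all of step 2 and z of blank in the frame of vise between 0.017 and 0.023 m and x of blank in the frame of vise between -0.02 and 0.02 m and y of blank in the frame of vise between 0 and 0.06 m and angle between blank's own z axis and vertical below 0.08 rad and contact force between jaw and blank below 25 N and linear speed of blank below 0.01 m/s); the robot touches nothing.
It fails at once if the inner knob is turned (its mark, 14 mm from the axis, shifts by more than 2 mm) (distance of inner_mark from where it was at the start of the episode above 0.002 m).
It fails at once if the figure is crushed: jaw and figure press with more than 40 N (contact force between jaw and blank above 40 N).
It fails at once if the jaw is pushed by the fingers with more than 12 N instead of being driven by the ring (contact force between the fingers and jaw above 12 N).
It fails at once if another thing on the bench is moved by more than 30 mm (distance of any of chisel_a, chisel_b, chisel_c, chisel_d, offcut, wax_jar, mallet from where it was at the start of the episode above 0.03 m).
It also fails if it takes over 64 s, if anything falls off the work surface, if the arm or the gripper's body presses on something with over 40 N, if the wrist force passes 120 N, or if a joint passes its speed limit or range.

## Working session

There is one attempt and no reset: what is moved stays moved. The work goes in short steps, Python scripts to look and compute and a tool call to move; the robot and the scene stay as the last step left them, time stands still between calls to the robot, and variables do not carry over. Pictures are saved under pics/ and viewed, at most 10 in all, crops included, and the job is handed in when it is done.

Besides the shell and the picture viewer there is one more tool, called by a JSON object that holds its "api" and its "payload", one argument or row to a line. carry_out: Moves the arm, as the interface text tells. Its arguments: {"type":"object","properties":{"targets":{"type":"array","items":{"type":"array"}},"force":{"type":"number"}},"required":["targets"]}

```bash
mkdir -p pics; ls
cat > h.py <<'E'
import numpy as np, cv2
from workcell import manip
def snap(name,fn):
    im=manip.get_image(name); cv2.imwrite('pics/'+fn,im['pixels'][:,:,::-1]); np.savez('pics/'+fn[:-4]+'.npz',**{k:v for k,v in im.items()}); return im
def load(fn): return dict(np.load('pics/'+fn+'.npz'))
def ray(im,u,v,z):
    K=np.array(im['camera_matrix']);R=np.array(im['rotation']);p=np.array(im['position'])
    d=R@np.linalg.solve(K,[u,v,1]); return p+d*(z-p[2])/d[2]
def proj(im,P):
    K=np.array(im['camera_matrix']);R=np.array(im['rotation']);p=np.array(im['position'])
    c=K@(R.T@(np.array(P)-p)); return c[:2]/c[2]
E
python3 - <<'E'
from h import *
s=manip.read_state(); print({k:np.round(v,3) for k,v in s.items()})
a=snap('top','top.png'); b=snap('scene','scene.png')
for i in (a,b): print(i['position'],i['rotation'],i['camera_matrix'])
E
```

```text
pics
{'time_s': np.float64(0.0), 'q': array([ 1.117,  0.207,  1.543, -0.   ,  1.393, -0.151]), 'dq': array([ 0.   , -0.001, -0.   ,  0.001, -0.001,  0.   ]), 'tau': array([ 1.0000e-03, -3.7088e+01, -2.8141e+01,  7.0000e-02,  3.6000e-02,
       -0.0000e+00]), 'eef_pos': array([0.171, 0.548, 0.204]), 'ee_rot': array([-0.   ,  0.151,  0.989, -0.001]), 'wrist_force': array([ 1.014,  0.741, -1.046]), 'moment': array([ 0.018, -0.036,  0.049]), 'grip_force': np.float64(0.0), 'opening': np.float64(0.094)}
[0.42063606 0.02260824 1.11293676] [ 0.04937378 -0.7043185   0.70612434 -0.05372247] [[347.93683786   0.         259.3766212 ]
 [  0.         347.93683786 185.72809428]
 [  0.           0.           1.        ]]
[ 1.0644843  -0.60321658  0.79897838] [-0.38506461  0.86527344  0.29087396 -0.13571829] [[392.19447578   0.         257.30645589]
 [  0.         392.19447578 183.68755477]
 [  0.           0.           1.        ]]
```

View pics/top.png

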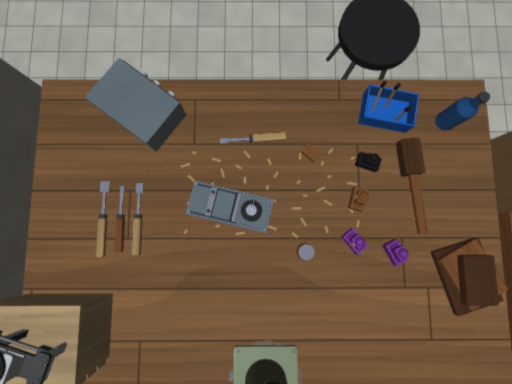

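View pics/scene.png

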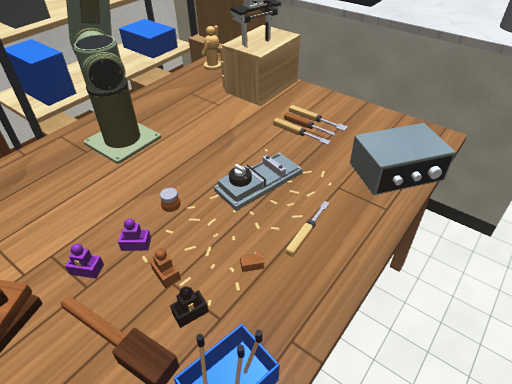

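The top view shows the candidates: brown figure (359,199), black (368,161), and purple (355,241) and (397,252). The description picks the brown one. The vise is at (231,206), with the dual control at (251,210) and the stop on its left end. Next I'll check one close crop.

```bash
sed -i "s/R=np.array(im\['rotation'\])/R=rot(im['rotation'])/" h.py
cat >> h.py <<'E'
from scipy.spatial.transform import Rotation
def rot(q):
    q=np.array(q); return q if q.shape==(3,3) else Rotation.from_quat(q[[1,2,3,0]]).as_matrix()
E
python3 - <<'E'
from h import *
t=load('top'); s=load('scene')
for n,p,z in [('ring',(251,210),.074),('fig',(359,199),.06),('stop',(210,200),.047)]: 
    P=ray(t,*p,z); print(n,P.round(3),'in scene',proj(s,P).round(1))
a=cv2.resize(t['pixels'][170:240,180:280,::-1],None,fx=6,fy=6,interpolation=cv2.INTER_CUBIC)[:,:600]
b=cv2.resize(t['pixels'][182:217,337:387,::-1],None,fx=5,fy=5,interpolation=cv2.INTER_CUBIC)
c=a.copy(); c=np.zeros((600,800,3),np.uint8); c[:420,:600]=a; c[420:595,:250]=b
d=cv2.resize(s['pixels'][240:300,130:200,::-1],None,fx=2.9,fy=2.9,interpolation=cv2.INTER_CUBIC); c[420:420+d.shape[0],260:260+d.shape[1]]=d
cv2.imwrite('pics/crop1.png',c)
E
```

```text
ring [0.5   0.041 0.074] in scene [240.3 173.5]
fig [ 0.534 -0.288  0.06 ] in scene [163.1 256.3]
stop [0.533 0.168 0.047] in scene [275.3 163. ]
```

View pics/crop1.png

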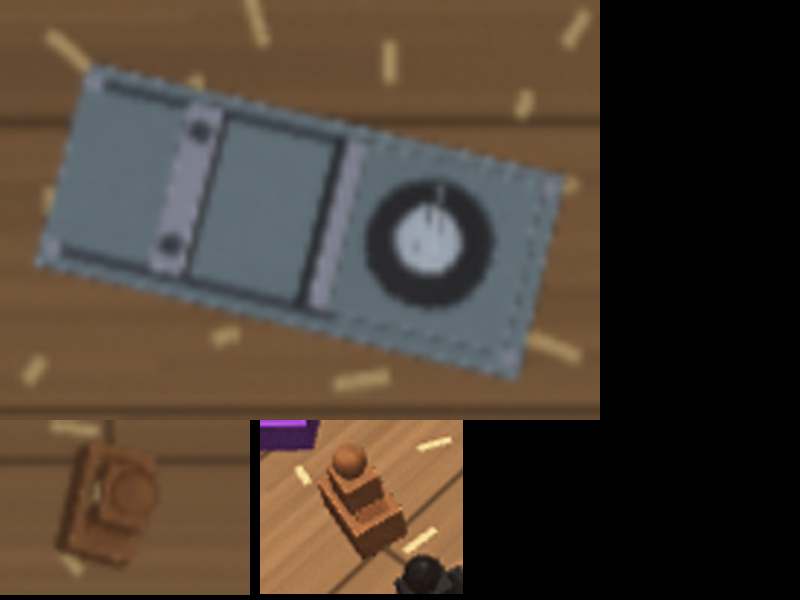

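The crop confirms the choice: the brown figure has a base, a flat body and a round head. The vise shows the jaw to the left of the ring and the bolted stop further left. Next I'll measure both roughly and plan a move to a look pose.

```bash
cat >> h.py <<'E'
def yaw_of(s):
    R=rot(s['ee_rot']); return np.arctan2(R[1,1],R[0,1])   # angle of tool y in world
def plan(goal,yaw,hand,start=None,n=None):
    """rows in round numbers from the present (or given) pose to goal; goal yaw = tool y direction"""
    s=manip.read_state(); p,y=(np.array(s['eef_pos']),yaw_of(s)) if start is None else (np.array(start[0]),start[1])
    goal=np.array(goal); dy=(yaw-y+np.pi)%(2*np.pi)-np.pi
    n=n or int(max(np.ceil(np.linalg.norm(goal-p)/.028),np.ceil(abs(dy)/.095),1))
    rows=[]; c=p.copy(); cy=y
    for k in range(n):
        R=np.array([[np.sin(cy),np.cos(cy),0],[-np.cos(cy),np.sin(cy),0],[0,0,-1]])  # cols x? built below
        ty=np.array([np.cos(cy),np.sin(cy),0]); tz=np.array([0,0,-1.]); tx=np.cross(ty,tz)
        B=np.c_[tx,ty,tz]; want=p+(goal-p)*(k+1)/n
        d=np.clip(np.round(B.T@(want-c)/.03,2),-1,1); tw=float(np.clip(np.round(-(y+dy*(k+1)/n-cy)/.1,2),-1,1))
        c=c+B@d*.03; cy-=tw*.1
        rows.append([hand,[float(v) for v in d],tw])
    for i in range(0,n,5): print(str(rows[i:i+5]).replace(' ',''))
    print('end',c.round(4),round(cy,4))
E
sed -i '/cols x? built/d' h.py
python3 - <<'E'
from h import *
t=load('top')
C=np.array([ray(t,180+(x+.5)/6-.5,170+(y+.5)/6-.5,.02) for x,y in [(90,65),(565,178),(520,378),(38,265)]])
print(C.round(4)); c=C.mean(0); d=(C[0]+C[3]-C[1]-C[2]); print('vise',c.round(4),'yaw',np.arctan2(d[1],d[0])-np.pi/2, np.linalg.norm(d)/2)
F=np.array([ray(t,337+x/5-.4,182+y/5-.4,.035) for x,y in [(85,25),(58,135),(125,145),(160,38)]]); print(F.round(4),F.mean(0))
plan([.48,.10,.30],-.235,-1)
E
```

```text
[[ 0.5988  0.2215  0.02  ]
 [ 0.538  -0.0296  0.02  ]
 [ 0.4338 -0.0053  0.02  ]
 [ 0.493   0.2461  0.02  ]]
vise [0.5159 0.1082 0.02  ] yaw -0.23434480264760826 0.2583666174583929
[[ 0.5757 -0.2797  0.035 ]
 [ 0.5067 -0.26    0.035 ]
 [ 0.5003 -0.3014  0.035 ]
 [ 0.5673 -0.3264  0.035 ]] [ 0.53750532 -0.29186634  0.035     ]
[[-1,[-0.71,-0.56,-0.16],0.75],[-1,[-0.76,-0.5,-0.16],0.75],[-1,[-0.79,-0.45,-0.16],0.75],[-1,[-0.82,-0.39,-0.16],0.76],[-1,[-0.85,-0.32,-0.16],0.75]]
[[-1,[-0.87,-0.26,-0.16],0.75],[-1,[-0.88,-0.19,-0.16],0.75],[-1,[-0.9,-0.13,-0.15],0.75],[-1,[-0.91,-0.05,-0.16],0.75],[-1,[-0.9,0.01,-0.16],0.76]]
[[-1,[-0.91,0.08,-0.16],0.75],[-1,[-0.89,0.14,-0.16],0.75],[-1,[-0.88,0.22,-0.16],0.75],[-1,[-0.87,0.27,-0.16],0.75],[-1,[-0.84,0.35,-0.16],0.75]]
[[-1,[-0.81,0.4,-0.16],0.75],[-1,[-0.78,0.47,-0.16],0.76],[-1,[-0.74,0.52,-0.16],0.75],[-1,[-0.7,0.57,-0.16],0.75],[-1,[-0.66,0.63,-0.16],0.75]]
end [0.4799 0.0999 0.3001] -0.235
```

{"api": "carry_out", "payload": {
  "targets": [
    [-1,[-0.71,-0.56,-0.16],0.75],
    [-1,[-0.76,-0.5,-0.16],0.75],
    [-1,[-0.79,-0.45,-0.16],0.75],
    [-1,[-0.82,-0.39,-0.16],0.76],
    [-1,[-0.85,-0.32,-0.16],0.75]
  ]
}}

```text
time_s: 0.52
eef_pos: [0.2489, 0.4353, 0.229]
ee_rot: [-0.0, 0.334, 0.942, -0.001]
wrist_force: [0.4, -0.4, 0.3]
opening: 0.0938
grip_force: 0.0
```

{"api": "carry_out", "payload": {
  "targets": [
    [-1,[-0.87,-0.26,-0.16],0.75],
    [-1,[-0.88,-0.19,-0.16],0.75],
    [-1,[-0.9,-0.13,-0.15],0.75],
    [-1,[-0.91,-0.05,-0.16],0.75],
    [-1,[-0.9,0.01,-0.16],0.76]
  ]
}}

```text
time_s: 0.93
eef_pos: [0.3261, 0.3235, 0.2529]
ee_rot: [-0.0, 0.505, 0.863, -0.0]
wrist_force: [-0.5, 0.6, 0.5]
opening: 0.0941
grip_force: 0.0
```

{"api": "carry_out", "payload": {
  "targets": [
    [-1,[-0.91,0.08,-0.16],0.75],
    [-1,[-0.89,0.14,-0.16],0.75],
    [-1,[-0.88,0.22,-0.16],0.75],
    [-1,[-0.87,0.27,-0.16],0.75],
    [-1,[-0.84,0.35,-0.16],0.75]
  ]
}}

```text
time_s: 1.35
eef_pos: [0.4033, 0.2113, 0.2769]
ee_rot: [-0.0, 0.657, 0.754, -0.0]
wrist_force: [0.1, 0.1, -0.9]
opening: 0.094
grip_force: 0.0
```

{"api": "carry_out", "payload": {
  "targets": [
    [-1,[-0.81,0.4,-0.16],0.75],
    [-1,[-0.78,0.47,-0.16],0.76],
    [-1,[-0.74,0.52,-0.16],0.75],
    [-1,[-0.7,0.57,-0.16],0.75],
    [-1,[-0.66,0.63,-0.16],0.75]
  ]
}}

```text
time_s: 1.77
eef_pos: [0.4804, 0.0993, 0.3009]
ee_rot: [-0.0, 0.786, 0.618, -0.0]
wrist_force: [-0.2, 0.9, -0.6]
opening: 0.0939
grip_force: 0.0
```

{"api": "carry_out", "payload": {
  "targets": [
    [-1,[0,0,0],0],
    [-1,[0,0,0],0],
    [-1,[0,0,0],0]
  ]
}}

```text
time_s: 2.02
eef_pos: [0.4796, 0.1008, 0.3005]
ee_rot: [-0.001, 0.785, 0.62, -0.0]
wrist_force: [0.2, 0.1, 0.9]
opening: 0.0937
grip_force: 0.0
```

```bash
cat >> h.py <<'E'
def wsnap(fn):
    s=manip.read_state(); im=manip.get_image('wrist'); T=np.array(im['tool_from_camera']); R=rot(s['ee_rot'])
    im['position']=np.array(s['eef_pos'])+R@T[:3,3]; im['rotation']=R@T[:3,:3]
    cv2.imwrite('pics/'+fn,im['pixels'][:,:,::-1]); np.savez('pics/'+fn[:-4]+'.npz',**im); return im
E
python3 - <<'E'
from h import *
s=manip.read_state(); print(s['time_s'],np.round(s['eef_pos'],4),yaw_of(s),np.round(s['q'],3))
w=wsnap('w1.png'); print(w['position'],w['tool_from_camera'].round(3))
E
```

```text
2.0167 [0.4796 0.1008 0.3005] -0.23446296622488305 [ 3.000e-02 -3.600e-02  1.609e+00  1.000e-03  1.570e+00  2.650e-01]
[0.49625291 0.1721959  0.47938345] [[-0.    -0.968 -0.252  0.073]
 [ 1.     0.    -0.001 -0.001]
 [ 0.001 -0.252  0.968 -0.179]
 [ 0.     0.     0.     1.   ]]
```

View pics/w1.png

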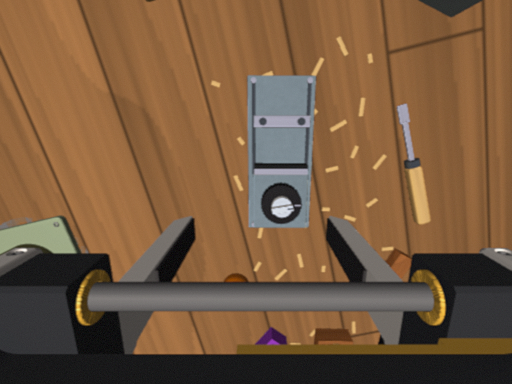

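The vise is upright in the wrist view: bed corners (248,76)–(315,226), stop bar near row 121, jaw near row 168, ring at (281,204). Next I'll measure these.

Run:
```python
from h import *
w=load('w1'); p=w['pixels']; hsv=cv2.cvtColor(p,cv2.COLOR_RGB2HSV); 
sub=np.zeros(p.shape[:2],np.uint8); sub[65:240,235:330]=1
grey=((p[:,:,2].astype(int)>p[:,:,0].astype(int)-3)&(p.max(2)>20)&(sub>0)).astype(np.uint8)
grey=cv2.morphologyEx(grey,cv2.MORPH_CLOSE,np.ones((5,5)))
c=max(cv2.findContours(grey,0,2)[0],key=cv2.contourArea); box=cv2.approxPolyDP(cv2.convexHull(c),6,True)[:,0]; print(box.tolist())
for b in box: print(b,ray(w,*b,.02).round(4))
ring=((p.max(2)<45)&(sub>0)).astype(np.uint8); ring[:182]=0
c=max(cv2.findContours(ring,0,2)[0],key=cv2.contourArea); (u,v),r=cv2.minEnclosingCircle(c); print('ring',u,v,r,ray(w,u,v,.074))
g=p.sum(2)/3
print('col 270-292 profile'); 
for r in range(108,182): print(r,int(g[r,262:275].mean()),int(g[r,285:300].mean()),end=' | ')
```

```text
[[314, 76], [307, 226], [249, 226], [248, 76]]
[314  76] [0.595  0.2229 0.02  ]
[307 226] [ 0.5358 -0.025   0.02  ]
[249 226] [ 0.4325 -0.0005  0.02  ]
[248  76] [0.4929 0.2474 0.02  ]
ring 280.8773498535156 202.70755004882812 19.727169036865234 [0.4985088  0.04629053 0.074     ]
col 270-292 profile
108 136 135 | 109 136 136 | 110 136 136 | 111 136 136 | 112 135 136 | 113 134 136 | 114 133 134 | 115 141 138 | 116 162 161 | 117 163 167 | 118 150 165 | 119 141 161 | 120 138 156 | 121 137 155 | 122 138 155 | 123 140 159 | 124 151 163 | 125 171 175 | 126 171 172 | 127 126 128 | 128 128 129 | 129 137 136 | 130 137 137 | 131 137 136 | 132 137 137 | 133 137 137 | 134 136 137 | 135 137 137 | 136 137 137 | 137 138 137 | 138 139 137 | 139 138 137 | 140 137 138 | 141 136 138 | 142 137 138 | 143 137 138 | 144 137 138 | 145 138 139 | 146 138 138 | 147 138 137 | 148 138 137 | 149 138 138 | 150 138 138 | 151 138 137 | 152 138 137 | 153 138 138 | 154 138 139 | 155 138 139 | 156 137 138 | 157 136 138 | 158 137 137 | 159 138 137 | 160 138 138 | 161 141 142 | 162 131 133 | 163 70 71 | 164 20 20 | 165 28 27 | 166 32 32 | 167 29 29 | 168 85 85 | 169 163 161 | 170 176 175 | 171 173 171 | 172 174 171 | 173 172 171 | 174 155 157 | 175 138 137 | 176 135 133 | 177 135 134 | 178 136 134 | 179 135 135 | 180 134 135 | 181 135 135 |
```

Run:
```python
from h import *
w=load('w1'); t=load('top')
yv=np.array([.232,.973,0]); xv=np.array([.973,-.232,0]); c=np.array([.515,.1097,0])
for n,u,v,z in [('stopfaceTop',281,126.7,.047),('stop back top',281,115.3,.047),('jaw rubber front',281,162.9,.047),('stopL',253,121,.047),('stopR',309,121,.047),('jawL',253,172,.047),('jawR',309,172,.047)]:
    P=ray(w,u,v,z); print(n,P.round(4),'vise xy',((P-c)@xv).round(4),((P-c)@yv).round(4))
for n,x,y,z in [('stop front top crop',208,190,.047),('jaw rubber crop',326,225,.047),('ring',429,243,.074),('knob',427,240,.098)]:
    P=ray(t,180+(x+.5)/6-.5,170+(y+.5)/6-.5,z); print(n,P.round(4),((P-c)@xv).round(4),((P-c)@yv).round(4))
plan([.53,-.27,.30],-.235,-1)
```

```text
stopfaceTop [0.5254 0.1594 0.047 ] vise xy -0.0014 0.0507
stop back top [0.5291 0.1761 0.047 ] vise xy -0.0017 0.0679
jaw rubber front [0.5132 0.1037 0.047 ] vise xy -0.0003 -0.0063
stopL [0.4848 0.1779 0.047 ] vise xy -0.0452 0.0594
stopR [0.5697 0.1576 0.047 ] vise xy 0.0421 0.0593
jawL [0.4655 0.0997 0.047 ] vise xy -0.0458 -0.0212
jawR [0.5546 0.0784 0.047 ] vise xy 0.0457 -0.0212
stop front top crop [0.5294 0.1547 0.047 ] 0.0035 0.0471
jaw rubber crop [0.5112 0.0941 0.047 ] -0.0 -0.0161
ring [0.4998 0.041  0.074 ] 0.0012 -0.0704
knob [0.4995 0.0415 0.098 ] 0.0007 -0.0699
[[-1,[-0.83,0.32,0.0],0.0],[-1,[-0.83,0.32,0.0],0.0],[-1,[-0.84,0.33,0.0],0.0],[-1,[-0.83,0.32,0.01],0.0],[-1,[-0.83,0.32,-0.0],0.0]]
[[-1,[-0.83,0.32,-0.0],0.01],[-1,[-0.83,0.32,-0.0],-0.0],[-1,[-0.83,0.33,0.0],-0.0],[-1,[-0.84,0.32,0.0],-0.0],[-1,[-0.83,0.32,0.0],-0.0]]
[[-1,[-0.83,0.32,0.0],0.0],[-1,[-0.83,0.33,0.01],0.0],[-1,[-0.83,0.32,-0.0],0.0],[-1,[-0.83,0.32,-0.0],0.0]]
end [ 0.5299 -0.2698  0.2999] -0.2347
```

{"api": "carry_out", "payload": {
  "targets": [
    [-1,[-0.83,0.32,0],0],
    [-1,[-0.83,0.32,0],0],
    [-1,[-0.84,0.33,0],0],
    [-1,[-0.83,0.32,0],0],
    [-1,[-0.83,0.32,0],0]
  ]
}}

```text
time_s: 2.48
eef_pos: [0.4976, -0.0316, 0.3009]
ee_rot: [-0.0, 0.784, 0.621, -0.0]
wrist_force: [0.4, 0.1, -0.1]
opening: 0.0942
grip_force: 0.0
```

{"api": "carry_out", "payload": {
  "targets": [
    [-1,[-0.83,0.32,0],0],
    [-1,[-0.83,0.32,0],0],
    [-1,[-0.83,0.33,0],0],
    [-1,[-0.84,0.32,0],0],
    [-1,[-0.83,0.32,0],0]
  ]
}}

```text
time_s: 2.9
eef_pos: [0.5159, -0.1643, 0.3009]
ee_rot: [-0.0, 0.784, 0.62, 0.0]
wrist_force: [0.3, 0.0, 0.4]
opening: 0.0939
grip_force: 0.0
```

{"api": "carry_out", "payload": {
  "targets": [
    [-1,[-0.83,0.32,0],0],
    [-1,[-0.83,0.33,0],0],
    [-1,[0,0,0],0],
    [-1,[0,0,0],0],
    [-1,[0,0,0],0]
  ]
}}

```text
time_s: 3.32
eef_pos: [0.5233, -0.2161, 0.3008]
ee_rot: [-0.001, 0.785, 0.62, 0.0]
wrist_force: [0.3, -0.1, -0.2]
opening: 0.0942
grip_force: 0.0
```

Run:
```python
from h import *
s=manip.read_state(); print(s['time_s'],np.round(s['eef_pos'],4),yaw_of(s),np.round(s['q'],3))
w=wsnap('w2.png'); t=proj(w,[.5375,-.292,.035]); print(t)
u,v=t.round().astype(int); print(u,v)
c=w['pixels'][v-40:v+40,u-50:u+50,::-1]; cv2.imwrite('pics/w2c.png',cv2.resize(c,None,fx=7,fy=7,interpolation=cv2.INTER_CUBIC))
```

```text
3.3167 [ 0.5233 -0.2161  0.3008] -0.23339498758957142 [-5.450e-01  1.320e-01  1.433e+00  1.000e-03  1.578e+00 -3.110e-01]
[279.07355694 208.40415611]
279 208
```

View pics/w2c.png

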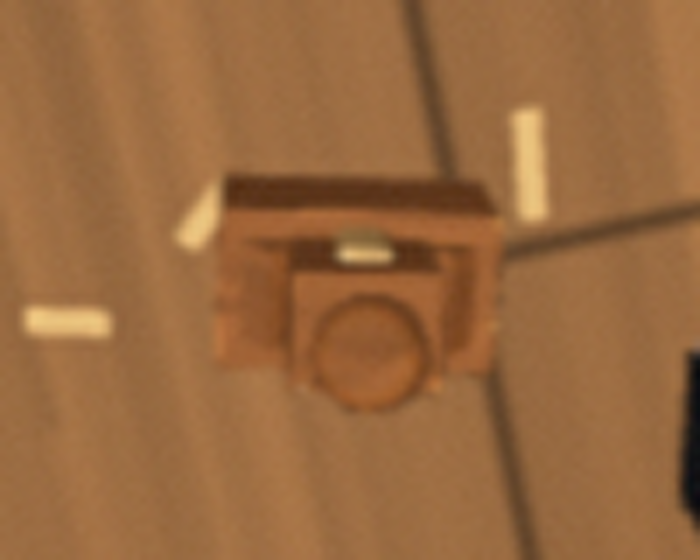

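The crop shows the figure with base top corners near (220,212), (497,217), (218,365) and (492,375). The body top is about 293–443 wide, and the head is at (370,352). It is nearly aligned with the tool already.

Run:
```python
from h import *
w=load('w2'); R=lambda x,y,z: ray(w,229+(x+.5)/7-.5,168+(y+.5)/7-.5,z)
B=np.array([R(*a,.035) for a in [(220,212),(497,217),(492,375),(218,365)]]); print(B.round(4).tolist(),B.mean(0))
d=B[1]+B[2]-B[0]-B[3]; print('base yaw',np.arctan2(d[1],d[0]),np.linalg.norm(d)/2, np.linalg.norm(B[0]+B[1]-B[2]-B[3])/2)
C=np.array([R(*a,.067) for a in [(293,268),(443,272),(440,388),(297,385)]]); print('body',C.mean(0)); d=C[1]+C[2]-C[0]-C[3]; print(np.arctan2(d[1],d[0]),np.linalg.norm(d)/2)
print('head',R(370,352,.0795))
c=np.array([*C.mean(0)[:2],.14]); b=B.mean(0)
```

```text
[[0.5096, -0.2658, 0.035], [0.5757, -0.2828, 0.035], [0.5664, -0.3231, 0.035], [0.4998, -0.3045, 0.035]] [ 0.53788443 -0.29404409  0.035     ]
base yaw -0.26169325871966115 0.06867460741252897 0.04067307027596526
body [ 0.53875379 -0.292417    0.067     ]
-0.25801684114202195 0.03405148241752332
head [ 0.53798622 -0.29346408  0.0795    ]
```

Run:
```python
from h import *
plan([.538,-.2935,.12],-.26,-1)
plan([.538,-.2935,.040],-.26,-1,start=([.538,-.2935,.12],-.26),n=5)
```

```text
[[-1,[-0.3,0.13,0.75],0.03],[-1,[-0.3,0.14,0.76],0.04],[-1,[-0.3,0.13,0.75],0.03],[-1,[-0.3,0.14,0.76],0.04],[-1,[-0.3,0.14,0.75],0.03]]
[[-1,[-0.3,0.14,0.76],0.03],[-1,[-0.29,0.14,0.75],0.04],[-1,[-0.3,0.14,0.75],0.03]]
end [ 0.538  -0.2935  0.1201] -0.2599
[[-1,[0.0,0.0,0.53],-0.0],[-1,[0.0,0.0,0.54],-0.0],[-1,[0.0,0.0,0.53],-0.0],[-1,[0.0,0.0,0.53],-0.0],[-1,[0.0,0.0,0.54],-0.0]]
end [ 0.538  -0.2935  0.0399] -0.26
```

{"api": "carry_out", "payload": {
  "targets": [
    [-1,[-0.3,0.13,0.75],0.03],
    [-1,[-0.3,0.14,0.76],0.04],
    [-1,[-0.3,0.13,0.75],0.03],
    [-1,[-0.3,0.14,0.76],0.04],
    [-1,[-0.3,0.14,0.75],0.03]
  ]
}}

```text
time_s: 3.78
eef_pos: [0.5328, -0.2647, 0.1875]
ee_rot: [0.0, 0.79, 0.614, 0.0]
wrist_force: [-0.3, 0.3, 0.2]
opening: 0.0939
grip_force: 0.0
```

{"api": "carry_out", "payload": {
  "targets": [
    [-1,[-0.3,0.14,0.76],0.03],
    [-1,[-0.29,0.14,0.75],0.04],
    [-1,[-0.3,0.14,0.75],0.03],
    [-1,[0,0,0],0],
    [-1,[0,0,0],0]
  ]
}}

```text
time_s: 4.2
eef_pos: [0.5372, -0.2932, 0.1191]
ee_rot: [-0.002, 0.793, 0.609, -0.0]
wrist_force: [-0.1, 0.1, 0.4]
opening: 0.0939
grip_force: 0.0
```

{"api": "carry_out", "payload": {
  "targets": [
    [-1,[0,0,0.53],0],
    [-1,[0,0,0.54],0],
    [-1,[0,0,0.53],0],
    [-1,[0,0,0.53],0],
    [-1,[0,0,0.54],0]
  ]
}}

```text
time_s: 4.62
eef_pos: [0.5399, -0.295, 0.0426]
ee_rot: [0.002, 0.793, 0.609, 0.001]
wrist_force: [0.4, 0.6, 0.5]
opening: 0.0943
grip_force: 0.0
```

{"api": "carry_out", "payload": {
  "targets": [
    [0,[0,0,0],0],
    [1,[0,0,0],0],
    [1,[0,0,0],0],
    [1,[0,0,0],0],
    [1,[0,0,0],0]
  ],
  "force": 15
}}

```text
time_s: 5.03
eef_pos: [0.5391, -0.2958, 0.0421]
ee_rot: [0.002, 0.793, 0.609, 0.0]
wrist_force: [-0.3, 0.7, -0.1]
opening: 0.0642
grip_force: 0.0
```

{"api": "carry_out", "payload": {
  "targets": [
    [1,[0,0,0],0],
    [1,[0,0,0],0],
    [1,[0,0,0],0],
    [1,[0,0,0],0],
    [1,[0,0,0],0]
  ]
}}

```text
time_s: 5.45
eef_pos: [0.538, -0.2953, 0.0402]
ee_rot: [0.0, 0.793, 0.609, 0.0]
wrist_force: [-1.4, -0.3, 0.4]
opening: 0.0359
grip_force: 15.0
```

Run:
```python
from h import *
s=manip.read_state(); print(yaw_of(s))
plan([.5380,-.2953,.17],-.26,1,start=([.538,-.2953,.040],-.26),n=5)
plan([.5206,.1315,.17],-.234,1,start=([.538,-.2953,.17],-.26))
```

```text
-0.26214475505360296
[[1,[0.0,0.0,-0.87],-0.0],[1,[0.0,0.0,-0.86],-0.0],[1,[0.0,0.0,-0.87],-0.0],[1,[0.0,0.0,-0.87],-0.0],[1,[0.0,0.0,-0.86],-0.0]]
end [ 0.538  -0.2953  0.1699] -0.26
[[1,[0.85,-0.26,0.0],-0.02],[1,[0.85,-0.27,0.0],-0.01],[1,[0.85,-0.26,0.0],-0.02],[1,[0.85,-0.26,0.0],-0.01],[1,[0.85,-0.25,0.0],-0.02]]
[[1,[0.86,-0.26,0.0],-0.02],[1,[0.85,-0.26,0.0],-0.01],[1,[0.85,-0.25,0.0],-0.02],[1,[0.85,-0.25,0.0],-0.02],[1,[0.86,-0.25,0.0],-0.01]]
[[1,[0.85,-0.25,0.0],-0.02],[1,[0.86,-0.25,0.0],-0.01],[1,[0.85,-0.25,0.0],-0.02],[1,[0.86,-0.25,0.0],-0.02],[1,[0.85,-0.24,0.0],-0.01]]
[[1,[0.86,-0.24,0.0],-0.02]]
end [0.5207 0.1315 0.17  ] -0.234
```

{"api": "carry_out", "payload": {
  "targets": [
    [1,[0,0,-0.8],0],
    [1,[0,0,-0.9],0],
    [1,[0,0,-0.9],0],
    [1,[0,0,-0.9],0],
    [1,[0,0,-0.83],0]
  ]
}}

```text
time_s: 5.87
eef_pos: [0.5377, -0.2951, 0.1712]
ee_rot: [-0.0, 0.793, 0.609, -0.0]
wrist_force: [1.1, -0.5, -1.2]
opening: 0.0361
grip_force: 15.0
```

{"api": "carry_out", "payload": {
  "targets": [
    [1,[0.85,-0.26,0],-0.02],
    [1,[0.85,-0.27,0],-0.01],
    [1,[0.85,-0.26,0],-0.02],
    [1,[0.85,-0.26,0],-0.01],
    [1,[0.85,-0.25,0],-0.02]
  ]
}}

```text
time_s: 6.28
eef_pos: [0.5322, -0.1608, 0.1697]
ee_rot: [-0.0, 0.791, 0.612, -0.0]
wrist_force: [0.2, 0.4, -0.8]
opening: 0.0358
grip_force: 15.0
```

{"api": "carry_out", "payload": {
  "targets": [
    [1,[0.86,-0.26,0],-0.02],
    [1,[0.85,-0.26,0],-0.01],
    [1,[0.85,-0.25,0],-0.02],
    [1,[0.85,-0.25,0],-0.02],
    [1,[0.86,-0.25,0],-0.01]
  ]
}}

```text
time_s: 6.7
eef_pos: [0.5271, -0.0272, 0.1697]
ee_rot: [-0.0, 0.789, 0.615, -0.0]
wrist_force: [0.5, -0.3, -0.7]
opening: 0.0361
grip_force: 15.0
```

{"api": "carry_out", "payload": {
  "targets": [
    [1,[0.85,-0.25,0],-0.02],
    [1,[0.86,-0.25,0],-0.01],
    [1,[0.85,-0.25,0],-0.02],
    [1,[0.86,-0.25,0],-0.02],
    [1,[0.85,-0.24,0],-0.01]
  ]
}}

```text
time_s: 7.12
eef_pos: [0.5217, 0.1061, 0.1697]
ee_rot: [-0.0, 0.786, 0.618, -0.0]
wrist_force: [0.7, -0.6, -0.5]
opening: 0.0361
grip_force: 15.0
```

{"api": "carry_out", "payload": {
  "targets": [
    [1,[0.86,-0.24,0],-0.02],
    [1,[0,0,0],0],
    [1,[0,0,0],0],
    [1,[0,0,0],0],
    [1,[0,0,0],0]
  ]
}}

```text
time_s: 7.53
eef_pos: [0.5214, 0.1306, 0.1698]
ee_rot: [0.0, 0.786, 0.619, -0.0]
wrist_force: [0.8, -1.6, -0.8]
opening: 0.0361
grip_force: 15.0
```

Run:
```python
from h import *
s=manip.read_state(); print(s['time_s'],np.round(s['eef_pos'],4),yaw_of(s),np.round(s['q'],3))
w=wsnap('w3.png'); t=snap('top','top3.png'); sc=snap('scene','sc3.png')
c=np.zeros((600,800,3),np.uint8)
c[:384,:]=cv2.resize(w['pixels'][120:312,56:456,::-1],(800,384),interpolation=cv2.INTER_CUBIC)
c[384:,:400]=cv2.resize(sc['pixels'][130:238,180:380,::-1],(400,216)); c[384:,400:]=cv2.resize(t['pixels'][150:258,130:330,::-1],(400,216)); cv2.imwrite('pics/c3.png',c)
```

```text
7.5333 [0.5214 0.1306 0.1698] -0.2371174026328572 [ 0.085  0.16   1.673 -0.     1.309  0.322]
```

View pics/c3.png

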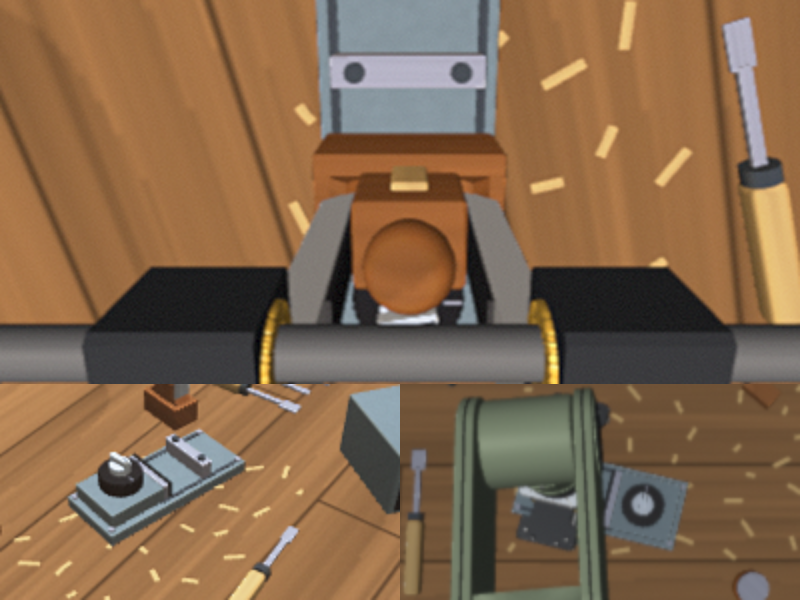

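The figure is held level and parallel to the jaws. The stop bar is visible at rows 55–88, columns 331–486 of the crop.

Run:
```python
from h import *
w=load('w3'); R=lambda x,y,z: ray(w,56+(x+.5)/2-.5,120+(y+.5)/2-.5,z)
yv=np.array([.232,.973,0]); xv=np.array([.973,-.232,0]); c=np.array([.515,.1097,0])
for n,x,y,z in [('stop L',331,88,.047),('stop R',486,88,.047),('stop top back',408,54,.047),('base BL bottom edge',315,150,.165),('base top r',505,152,.165),('lowerL',315,136,.130),('lowerR',500,134,.130)]:
    P=R(x,y,z); print(n,P.round(4),((P-c)@xv).round(4),((P-c)@yv).round(4))
s=manip.read_state();P=np.array(s['eef_pos']); print('tcp',((P-c)@xv).round(4),((P-c)@yv).round(4))
plan([.5206,.1325,.072],-.234,1,n=5)
```

```text
stop L [0.4841 0.1689 0.047 ] -0.0438 0.0504
stop R [0.5694 0.1483 0.047 ] 0.044 0.0502
stop top back [0.531  0.1772 0.047 ] -0.0001 0.0693
base BL bottom edge [0.4937 0.1619 0.165 ] -0.0329 0.0458
base top r [0.5591 0.1453 0.165 ] 0.0347 0.0449
lowerL [0.4869 0.1601 0.13  ] -0.039 0.0425
lowerR [0.5626 0.1427 0.13  ] 0.0387 0.0431
tcp 0.0015 0.0218
[[1,[0.01,-0.01,0.65],-0.01],[1,[0.01,-0.01,0.66],-0.0],[1,[0.01,-0.01,0.65],-0.01],[1,[0.01,-0.01,0.65],-0.01],[1,[0.01,-0.01,0.66],-0.01]]
end [0.5204 0.1324 0.0719] -0.2336
```

{"api": "carry_out", "payload": {
  "targets": [
    [1,[0,0,0.65],0],
    [1,[0,0,0.65],0],
    [1,[0,0,0.65],0],
    [1,[0,0,0.65],0],
    [1,[0,0,0.5],0]
  ]
}}

```text
time_s: 8.1
eef_pos: [0.5208, 0.1307, 0.0755]
ee_rot: [-0.0, 0.786, 0.618, -0.001]
wrist_force: [-0.7, -0.9, -1.5]
opening: 0.036
grip_force: 15.0
```

{"api": "carry_out", "payload": {
  "targets": [
    [1,[0,0,0.1],0],
    [1,[0,0,0.1],0],
    [1,[0,0,0.1],0],
    [1,[0,0,0.05],0],
    [1,[0,0,0],0]
  ]
}}

```text
time_s: 8.52
eef_pos: [0.5221, 0.1315, 0.0673]
ee_rot: [0.0, 0.785, 0.619, 0.001]
wrist_force: [-0.2, 0.2, -1.3]
opening: 0.0356
grip_force: 15.0
```

{"api": "carry_out", "payload": {
  "targets": [
    [1,[0,0,0.08],0],
    [1,[0,0,0.06],0],
    [1,[0,0,0.04],0],
    [1,[0,0,0],0],
    [1,[0,0,0],0]
  ]
}}

```text
time_s: 8.93
eef_pos: [0.5214, 0.1316, 0.0612]
ee_rot: [-0.0, 0.785, 0.619, -0.0]
wrist_force: [-0.2, -0.6, -0.9]
opening: 0.0356
grip_force: 15.0
```

{"api": "carry_out", "payload": {
  "targets": [
    [1,[0,0,0.03],0],
    [1,[0,0,0.03],0],
    [1,[0,0,0],0],
    [1,[0,0,0],0]
  ]
}}

```text
time_s: 9.27
eef_pos: [0.5218, 0.1317, 0.0602]
ee_rot: [0.0, 0.785, 0.619, 0.0]
wrist_force: [-1.9, 0.7, 5.8]
opening: 0.0358
grip_force: 15.0
```

{"api": "carry_out", "payload": {
  "targets": [
    [0.2,[0,0,0],0],
    [0,[0,0,0],0],
    [-0.5,[0,0,0],0],
    [-0.9,[0,0,0],0],
    [-0.9,[0,0,0],0]
  ]
}}

```text
time_s: 9.68
eef_pos: [0.5213, 0.1316, 0.0591]
ee_rot: [-0.0, 0.785, 0.619, -0.0]
wrist_force: [0.3, 0.6, -0.4]
opening: 0.0608
grip_force: 0.0
```

{"api": "carry_out", "payload": {
  "targets": [
    [-0.9,[0,0,-0.3],0],
    [-0.9,[0,0,-0.8],0],
    [-0.9,[0,0,-1],0],
    [-0.9,[0,0,-1],0],
    [-0.9,[0,0,-1],0]
  ]
}}

```text
time_s: 10.1
eef_pos: [0.5211, 0.1316, 0.1841]
ee_rot: [-0.0, 0.785, 0.619, -0.0]
wrist_force: [1.0, -0.2, 0.3]
opening: 0.0889
grip_force: 0.0
```

{"api": "carry_out", "payload": {
  "targets": [
    [-0.9,[-0.5,0,-1],0],
    [-0.9,[-0.9,0,-0.3],0],
    [-0.9,[0,0,0],0],
    [-0.9,[0,0,0],0],
    [-0.9,[0,0,0],0]
  ]
}}

```text
time_s: 10.52
eef_pos: [0.5112, 0.091, 0.2209]
ee_rot: [-0.001, 0.786, 0.619, -0.0]
wrist_force: [-0.2, 0.5, -0.8]
opening: 0.0891
grip_force: 0.0
```

Run:
```python
from h import *
s=manip.read_state(); print(s['time_s'],np.round(s['eef_pos'],4),yaw_of(s),np.round(s['q'],3))
w=wsnap('w4.png')
u,v=proj(w,[.512,.10,.06]).round().astype(int); print(u,v)
a=max(v-70,0); cv2.imwrite('pics/w4c.png',cv2.resize(w['pixels'][a:a+140,u-65:u+65,::-1],None,fx=4,fy=4,interpolation=cv2.INTER_CUBIC)); print(a,u-65)
```

```text
10.5167 [0.5112 0.091  0.2209] -0.23654509720129976 [9.000e-03 7.600e-02 1.657e+00 1.000e-03 1.409e+00 2.450e-01]
260 175
105 195
```

View pics/w4c.png

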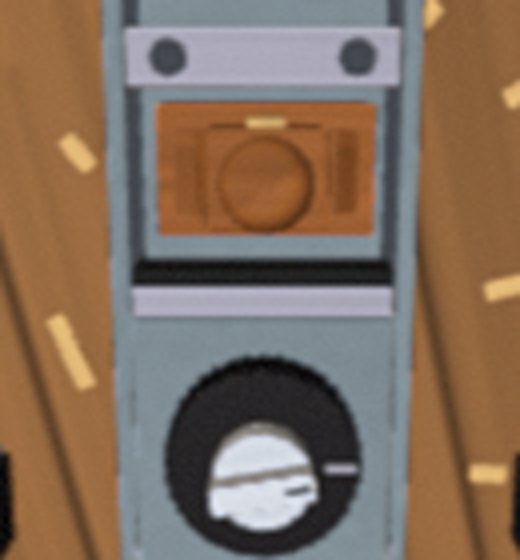

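The figure stands in the gap parallel to the stop and jaw (base crop box 157–376 × 102–235). The ring rim spans columns 165–360 and its bottom edge is at row 555.

Run:
```python
from h import *
w=load('w4'); R=lambda x,y,z: ray(w,195+(x+.5)/4-.5,105+(y+.5)/4-.5,z)
yv=np.array([.232,.973,0]); xv=np.array([.973,-.232,0]); c=np.array([.515,.1097,0])
L=R(165,458,.074);Rr=R(360,458,.074);b=R(262,555,.074);t=R(262,355,.05)
print('diam',np.linalg.norm(L-Rr)); ctr=R(262.5,458,.074); print('ring',ctr,'from bottom',b+.032*yv,'from top',t-.032*yv)
for n,x,y,z in [('jaw',262,262,.047),('stop',262,86,.047),('base b',262,235,.055),('base t',262,103,.055),('base L',157,170,.055),('base R',376,170,.055)]:
    P=R(x,y,z); print(n,((P-c)@xv).round(4),((P-c)@yv).round(4))
```

```text
diam 0.06289971761733333
ring [0.49902852 0.04580629 0.074     ] from bottom [0.49831763 0.04392775 0.074     ] from top [0.49796934 0.04198157 0.05      ]
jaw -0.0008 -0.0066
stop -0.0006 0.0503
base b -0.0007 0.0036
base t -0.0006 0.0452
base L -0.0341 0.0245
base R 0.0356 0.0244
```

Run:
```python
from h import *
plan([.4985,.043,.135],.95,-1)
```

```text
[[-1,[-0.13,-0.0,0.22],-0.91],[-1,[-0.12,-0.02,0.22],-0.91],[-1,[-0.13,-0.02,0.22],-0.92],[-1,[-0.12,-0.04,0.22],-0.91],[-1,[-0.12,-0.05,0.21],-0.91]]
[[-1,[-0.12,-0.05,0.22],-0.91],[-1,[-0.1,-0.07,0.22],-0.92],[-1,[-0.11,-0.08,0.22],-0.91],[-1,[-0.09,-0.09,0.22],-0.91],[-1,[-0.09,-0.09,0.22],-0.91]]
[[-1,[-0.07,-0.1,0.22],-0.91],[-1,[-0.07,-0.11,0.22],-0.92],[-1,[-0.06,-0.12,0.22],-0.91]]
end [0.4985 0.0428 0.1349] 0.9501
```

{"api": "carry_out", "payload": {
  "targets": [
    [-1,[-0.13,0,0.22],-0.91],
    [-1,[-0.12,-0.02,0.22],-0.91],
    [-1,[-0.13,-0.02,0.22],-0.92],
    [-1,[-0.12,-0.04,0.22],-0.91],
    [-1,[-0.12,-0.05,0.21],-0.91]
  ]
}}

```text
time_s: 10.98
eef_pos: [0.5057, 0.073, 0.1867]
ee_rot: [-0.001, 0.623, 0.782, -0.001]
wrist_force: [-0.4, -0.7, 0.1]
opening: 0.0941
grip_force: 0.0
```

{"api": "carry_out", "payload": {
  "targets": [
    [-1,[-0.12,-0.05,0.22],-0.91],
    [-1,[-0.1,-0.07,0.22],-0.92],
    [-1,[-0.11,-0.08,0.22],-0.91],
    [-1,[-0.09,-0.09,0.22],-0.91],
    [-1,[-0.09,-0.09,0.22],-0.91]
  ]
}}

```text
time_s: 11.4
eef_pos: [0.5011, 0.0543, 0.1537]
ee_rot: [-0.002, 0.43, 0.903, -0.0]
wrist_force: [-0.2, 0.3, -0.3]
opening: 0.0942
grip_force: 0.0
```

{"api": "carry_out", "payload": {
  "targets": [
    [-1,[-0.07,-0.1,0.22],-0.91],
    [-1,[-0.07,-0.11,0.22],-0.92],
    [-1,[-0.06,-0.12,0.22],-0.91],
    [-1,[0,0,0],0],
    [-1,[0,0,0],0]
  ]
}}

```text
time_s: 11.82
eef_pos: [0.4982, 0.043, 0.1345]
ee_rot: [-0.002, 0.306, 0.952, -0.0]
wrist_force: [-0.1, -0.9, 0.2]
opening: 0.0943
grip_force: 0.0
```

Run:
```python
from h import *
s=manip.read_state(); print(s['time_s'],np.round(s['eef_pos'],4),yaw_of(s),np.round(s['q'],3),s['moment'])
plan([.4985,.043,.053],.95,-1,n=4)
```

```text
11.8167 [0.4982 0.043  0.1345] 0.9481099656950831 [-0.087  0.122  1.794  0.     1.228 -1.036] [-0.01270223 -0.0080868  -0.04305102]
[[-1,[-0.0,0.0,0.68],-0.0],[-1,[-0.0,0.0,0.68],-0.01],[-1,[-0.01,0.01,0.68],-0.0],[-1,[0.0,-0.0,0.68],-0.01]]
end [0.4986 0.043  0.0529] 0.9501
```

{"api": "carry_out", "payload": {
  "targets": [
    [-1,[0,0,0.68],0],
    [-1,[0,0,0.68],0],
    [-1,[0,0,0.68],0],
    [-1,[0,0,0.65],0],
    [-1,[0,0,0],0]
  ]
}}

```text
time_s: 12.23
eef_pos: [0.4957, 0.0432, 0.0515]
ee_rot: [-0.004, 0.306, 0.952, -0.001]
wrist_force: [-0.3, 0.2, 0.1]
opening: 0.094
grip_force: 0.0
```

{"api": "carry_out", "payload": {
  "targets": [
    [-0.5,[0,0,0],0],
    [-0.45,[0,0,0],0],
    [-0.4,[0,0,0],0],
    [-0.37,[0,0,0],0],
    [-0.37,[0,0,0],0]
  ],
  "force": 5
}}

```text
time_s: 12.65
eef_pos: [0.5002, 0.0421, 0.0564]
ee_rot: [0.001, 0.305, 0.952, 0.0]
wrist_force: [-1.8, -3.2, 2.7]
opening: 0.0657
grip_force: 1.7
```

{"api": "carry_out", "payload": {
  "targets": [
    [1,[0,0,0],0],
    [1,[0,0,0],0],
    [1,[0,0,0],0],
    [1,[0,0,0],0]
  ]
}}

```text
time_s: 12.98
eef_pos: [0.4997, 0.0414, 0.0563]
ee_rot: [0.001, 0.305, 0.952, -0.001]
wrist_force: [-3.3, -3.2, 5.3]
opening: 0.0638
grip_force: 5.0
```

{"api": "carry_out", "payload": {
  "targets": [
    [1,[0,-0.05,-0.05],0],
    [1,[0,0,0],0],
    [1,[0,0,0],0],
    [1,[0,0,0],0]
  ]
}}

```text
time_s: 13.32
eef_pos: [0.4993, 0.0415, 0.0569]
ee_rot: [0.001, 0.306, 0.952, 0.001]
wrist_force: [4.1, 2.7, -2.7]
opening: 0.0641
grip_force: 5.0
```

Run:
```python
from h import *
s=manip.read_state(); print(s['time_s'],np.round(s['eef_pos'],4),yaw_of(s),np.round(s['q'],3),np.round(s['moment'],3),np.round(s['wrist_force'],2))
```

```text
13.3167 [0.4993 0.0415 0.0569] 0.9495613624192732 [-9.100e-02  2.300e-01  1.854e+00  1.000e-03  1.056e+00 -1.041e+00] [ 0.302 -0.674 -0.062] [ 4.08  2.72 -2.68]
```

{"api": "carry_out", "payload": {
  "targets": [
    [1,[0,0.02,0.02],0],
    [1,[0,0,0],0],
    [1,[0,0,0],0]
  ],
  "force": 40
}}

```text
time_s: 13.57
eef_pos: [0.4994, 0.0416, 0.0568]
ee_rot: [0.001, 0.306, 0.952, 0.0]
wrist_force: [1.2, 0.6, 4.2]
opening: 0.0637
grip_force: 40.0
```

{"api": "carry_out", "payload": {
  "targets": [
    [1,[0,0,0],0.6],
    [1,[0,0,0],0.8],
    [1,[0,0,0],0.8],
    [1,[0,0,0],0.8],
    [1,[0,0,0],0]
  ]
}}

```text
time_s: 13.98
eef_pos: [0.4993, 0.0415, 0.0568]
ee_rot: [0.001, 0.445, 0.896, 0.0]
wrist_force: [1.0, 0.5, 5.9]
opening: 0.0632
grip_force: 40.0
```

```bash
cat > st.py <<'E'
from h import *
s=manip.read_state(); print(s['time_s'],np.round(s['eef_pos'],4),'yaw',round(yaw_of(s),4),'q6',round(s['q'][5],3),'tau6',round(s['tau'][5],3),'M',np.round(s['moment'],3),'F',np.round(s['wrist_force'],2))
E
python3 st.py
```

```text
13.9833 [0.4993 0.0415 0.0568] yaw 0.6484 q6 -0.738 tau6 0.235 M [ 0.079 -0.196 -0.269] F [1.01 0.54 5.89]
```

{"api": "carry_out", "payload": {
  "targets": [
    [1,[0,0,0],0.8],
    [1,[0,0,0],0.8],
    [1,[0,0,0],0.8],
    [1,[0,0,0],0.8],
    [1,[0,0,0],0.8]
  ]
}}

```text
time_s: 14.4
eef_pos: [0.4992, 0.0414, 0.0568]
ee_rot: [0.001, 0.614, 0.79, 0.0]
wrist_force: [1.0, -0.0, 5.5]
opening: 0.0633
grip_force: 40.0
```

{"api": "carry_out", "payload": {
  "targets": [
    [1,[0,0,0],0.8],
    [1,[0,0,0],0.8],
    [1,[0,0,0],0.8],
    [1,[0,0,0],0.8],
    [1,[0,0,0],0.8]
  ]
}}

```text
time_s: 14.82
eef_pos: [0.4991, 0.0414, 0.0568]
ee_rot: [0.0, 0.758, 0.652, 0.0]
wrist_force: [0.3, 0.1, 6.1]
opening: 0.0631
grip_force: 40.0
```

{"api": "carry_out", "payload": {
  "targets": [
    [1,[0,0,0],0.4],
    [1,[0,0,0],0.4],
    [1,[0,0,0],0.4],
    [1,[0,0,0],0.4]
  ]
}}

```text
time_s: 15.15
eef_pos: [0.4991, 0.0414, 0.0568]
ee_rot: [0.0, 0.807, 0.59, 0.0]
wrist_force: [0.4, 0.4, 6.7]
opening: 0.0629
grip_force: 40.0
```

```bash
python3 st.py
```

```text
15.15 [0.4991 0.0414 0.0568] yaw -0.3085 q6 0.219 tau6 -0.079 M [ 0.022 -0.013  0.318] F [0.42 0.45 6.7 ]
```

{"api": "carry_out", "payload": {
  "targets": [
    [1,[0,0,0],0.3],
    [1,[0,0,0],0.3],
    [1,[0,0,0],0.3],
    [1,[0,0,0],0.3]
  ]
}}

```text
time_s: 15.48
eef_pos: [0.499, 0.0414, 0.0568]
ee_rot: [0.0, 0.841, 0.541, 0.0]
wrist_force: [0.6, 0.3, 6.6]
opening: 0.0634
grip_force: 40.0
```

```bash
python3 st.py
```

```text
15.4833 [0.499  0.0414 0.0568] yaw -0.428 q6 0.339 tau6 0.018 M [0.04  0.059 0.302] F [0.62 0.3  6.62]
```

{"api": "carry_out", "payload": {
  "targets": [
    [1,[0,0,0],0.2],
    [1,[0,0,0],0.2],
    [1,[0,0,0],0.2]
  ]
}}

```text
time_s: 15.73
eef_pos: [0.499, 0.0414, 0.0568]
ee_rot: [0.0, 0.857, 0.516, 0.0]
wrist_force: [-0.4, 0.9, 6.3]
opening: 0.0635
grip_force: 40.0
```

```bash
python3 st.py
```

```text
15.7333 [0.499  0.0414 0.0568] yaw -0.4876 q6 0.398 tau6 0.114 M [0.063 0.012 0.286] F [-0.39  0.91  6.3 ]
```

{"api": "carry_out", "payload": {
  "targets": [
    [1,[0,0,0],0.2],
    [1,[0,0,0],0.2],
    [1,[0,0,0],0.2]
  ]
}}

```text
time_s: 15.98
eef_pos: [0.4989, 0.0414, 0.0568]
ee_rot: [0.0, 0.872, 0.49, -0.0]
wrist_force: [0.4, 0.5, 5.6]
opening: 0.0632
grip_force: 40.0
```

```bash
python3 st.py
```

```text
15.9833 [0.4989 0.0414 0.0568] yaw -0.5475 q6 0.458 tau6 0.114 M [0.016 0.062 0.273] F [0.39 0.46 5.59]
```

{"api": "carry_out", "payload": {
  "targets": [
    [1,[0,0,0],0.15],
    [1,[0,0,0],0.15]
  ]
}}

```text
time_s: 16.15
eef_pos: [0.4989, 0.0414, 0.0568]
ee_rot: [0.0, 0.879, 0.477, -0.0]
wrist_force: [0.3, 0.3, 6.4]
opening: 0.0632
grip_force: 40.0
```

```bash
python3 st.py; python3 -c "
from h import *
w=wsnap('w5.png');u,v=proj(w,[.512,.10,.06]).round().astype(int);print(u,v)
a=max(v-80,0);b=max(u-80,0);cv2.imwrite('pics/w5c.png',cv2.resize(w['pixels'][a:a+150,b:b+190,::-1],None,fx=4,fy=4,interpolation=cv2.INTER_CUBIC))"
```

```text
16.15 [0.4989 0.0414 0.0568] yaw -0.5773 q6 0.488 tau6 0.165 M [0.056 0.059 0.276] F [0.34 0.33 6.35]
229 150
```

View pics/w5c.png

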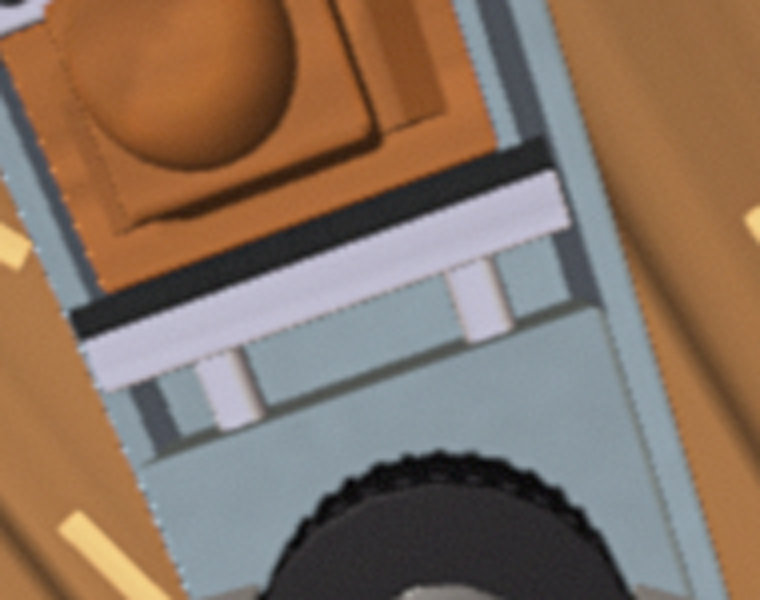

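The jaw's black rubber now touches the figure's base along the edge from (105,290) to (497,148). The torque is still at the free-drag level, so I'll close in finer steps.

{"api": "carry_out", "payload": {
  "targets": [
    [1,[0,0,0],0.1],
    [1,[0,0,0],0.1],
    [1,[0,0,0],0.1]
  ]
}}

```text
time_s: 16.45
eef_pos: [0.499, 0.0414, 0.0568]
ee_rot: [0.0, 0.886, 0.463, 0.0]
wrist_force: [0.5, 0.2, 6.5]
opening: 0.063
grip_force: 40.0
```

```bash
python3 st.py
```

```text
16.45 [0.499  0.0414 0.0568] yaw -0.607 q6 0.518 tau6 0.209 M [-0.013  0.052  0.307] F [0.45 0.24 6.46]
```

{"api": "carry_out", "payload": {
  "targets": [
    [1,[0,0,0],0.1],
    [1,[0,0,0],0.1],
    [1,[0,0,0],0.1]
  ]
}}

```text
time_s: 16.7
eef_pos: [0.499, 0.0414, 0.0568]
ee_rot: [0.0, 0.893, 0.45, 0.0]
wrist_force: [0.1, 0.9, 6.4]
opening: 0.0635
grip_force: 40.0
```

```bash
python3 st.py
```

```text
16.7 [0.499  0.0414 0.0568] yaw -0.637 q6 0.548 tau6 0.21 M [-0.033  0.08   0.285] F [0.08 0.86 6.39]
```

{"api": "carry_out", "payload": {
  "targets": [
    [1,[0,0,0],0.1],
    [1,[0,0,0],0.1],
    [1,[0,0,0],0.1]
  ]
}}

```text
time_s: 16.95
eef_pos: [0.4989, 0.0414, 0.0568]
ee_rot: [0.0, 0.9, 0.437, 0.0]
wrist_force: [-0.8, 0.1, 6.6]
opening: 0.0638
grip_force: 40.0
```

```bash
python3 st.py
```

```text
16.95 [0.4989 0.0414 0.0568] yaw -0.667 q6 0.578 tau6 0.21 M [0.041 0.048 0.367] F [-0.82  0.09  6.61]
```

{"api": "carry_out", "payload": {
  "targets": [
    [1,[0,0,0],0.1],
    [1,[0,0,0],0.1],
    [1,[0,0,0],0.1]
  ]
}}

```text
time_s: 17.2
eef_pos: [0.4989, 0.0414, 0.0568]
ee_rot: [0.0, 0.906, 0.423, -0.0]
wrist_force: [0.1, 0.4, 7.6]
opening: 0.0632
grip_force: 40.0
```

```bash
python3 st.py
```

```text
17.2 [0.4989 0.0414 0.0568] yaw -0.6971 q6 0.608 tau6 0.21 M [-0.011  0.049  0.277] F [0.12 0.37 7.59]
```

{"api": "carry_out", "payload": {
  "targets": [
    [1,[0,0,0],0.1],
    [1,[0,0,0],0.1],
    [1,[0,0,0],0.1]
  ]
}}

```text
time_s: 17.45
eef_pos: [0.4989, 0.0415, 0.0568]
ee_rot: [0.0, 0.912, 0.409, 0.0]
wrist_force: [-0.9, 1.3, 6.9]
opening: 0.0635
grip_force: 40.0
```

```bash
python3 st.py
```

```text
17.45 [0.4989 0.0415 0.0568] yaw -0.727 q6 0.638 tau6 0.21 M [-0.016  0.038  0.303] F [-0.88  1.28  6.93]
```

{"api": "carry_out", "payload": {
  "targets": [
    [1,[0,0,0],0.1],
    [1,[0,0,0],0.1]
  ]
}}

```text
time_s: 17.62
eef_pos: [0.4989, 0.0414, 0.0568]
ee_rot: [0.0, 0.916, 0.4, -0.0]
wrist_force: [0.1, 0.9, 6.9]
opening: 0.0635
grip_force: 40.0
```

```bash
python3 st.py
```

```text
17.6167 [0.4989 0.0414 0.0568] yaw -0.747 q6 0.658 tau6 0.21 M [0.014 0.1   0.292] F [0.07 0.91 6.95]
```

{"api": "carry_out", "payload": {
  "targets": [
    [1,[0,0,0],0.1],
    [1,[0,0,0],0.1]
  ]
}}

```text
time_s: 17.78
eef_pos: [0.4989, 0.0414, 0.0568]
ee_rot: [0.0, 0.92, 0.391, -0.0]
wrist_force: [-0.7, 1.0, 7.2]
opening: 0.0634
grip_force: 40.0
```

```bash
python3 st.py
```

```text
17.7833 [0.4989 0.0414 0.0568] yaw -0.7671 q6 0.678 tau6 0.21 M [0.055 0.063 0.343] F [-0.69  0.95  7.21]
```

{"api": "carry_out", "payload": {
  "targets": [
    [1,[0,0,0],0.1],
    [1,[0,0,0],0.1]
  ]
}}

```text
time_s: 17.95
eef_pos: [0.4989, 0.0414, 0.0568]
ee_rot: [0.0, 0.924, 0.382, -0.0]
wrist_force: [0.5, -0.0, 6.5]
opening: 0.0632
grip_force: 40.0
```

```bash
python3 st.py
```

```text
17.95 [0.4989 0.0414 0.0568] yaw -0.787 q6 0.698 tau6 0.21 M [0.021 0.135 0.309] F [ 0.46 -0.02  6.51]
```

```bash
python3 -c "
from h import *
w=wsnap('w6.png');o=load('w5')
c=np.hstack([np.pad(cv2.resize(x['pixels'][0:230,110:300,::-1],None,fx=2.1,fy=2.1,interpolation=cv2.INTER_CUBIC),((0,0),(0,1),(0,0))) for x in (o,w)]);print(c.shape);cv2.imwrite('pics/w6c.png',c)"
```

```text
(483, 800, 3)
```

View pics/w6c.png

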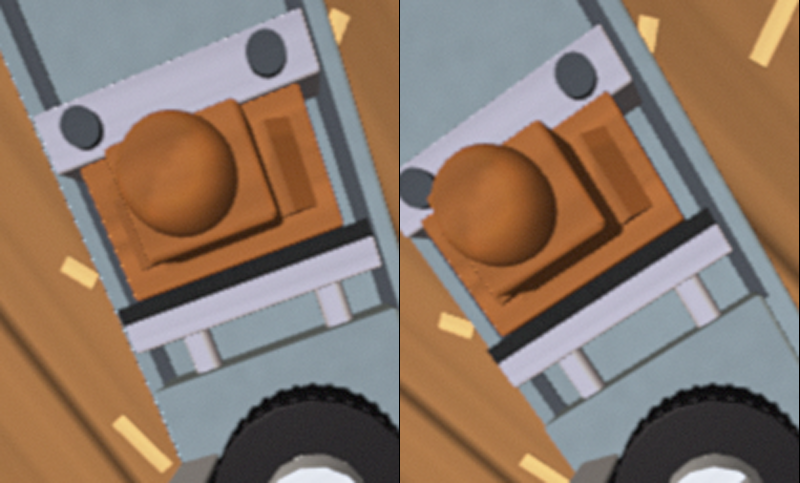

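```bash
python3 -c "
from h import *
yv=np.array([.232,.973,0]); xv=np.array([.973,-.232,0]); c=np.array([.515,.1097,0])
def f(n,x0,L,z):
    w=load(n)
    for x,y in L:
        P=ray(w,110+(x-x0+.5)/2.1-.5,(y+.5)/2.1-.5,z); print(n,((P-c)@xv).round(4),((P-c)@yv).round(4))
f('w5',0,[(140,350),(382,262)],.047);f('w6',400,[(512,385),(735,245)],.047)
print('rubber/steel boundary');f('w5',0,[(122,322),(372,232)],.047);f('w6',400,[(495,360),(715,222)],.047)
print('stop front');f('w5',0,[(65,173),(318,72)],.047);f('w6',400,[(635,80)],.047)
print('base edges back/front');f('w5',0,[(318,85),(342,228),(135,298)],.055);f('w6',400,[(612,95),(685,218),(500,333)],.055)
"
```

```text
w5 -0.0422 -0.0092
w5 0.0438 -0.0093
w6 -0.0441 -0.0066
w6 0.045 -0.0073
rubber/steel boundary
w5 -0.044 0.0014
w5 0.0436 0.0006
w6 -0.0438 0.0034
w6 0.0433 0.0021
stop front
w5 -0.0414 0.0498
w5 0.0427 0.0498
w6 0.0442 0.0494
base edges back/front
w5 0.0408 0.0444
w5 0.0345 0.0048
w5 -0.0341 0.0068
w6 0.0361 0.0473
w6 0.0359 0.0075
w6 -0.0336 0.0091
```

The jaw advanced about 2 mm between the two views, so there is no slip. The figure still has about 2–3 mm to slide to the stop, so I'll go on.

{"api": "carry_out", "payload": {
  "targets": [
    [1,[0,0,0],0.2],
    [1,[0,0,0],0.2],
    [1,[0,0,0],0.2],
    [1,[0,0,0],0.2]
  ]
}}

```text
time_s: 18.33
eef_pos: [0.4989, 0.0415, 0.0568]
ee_rot: [0.0, 0.939, 0.345, -0.0]
wrist_force: [0.6, 0.6, 6.2]
opening: 0.0633
grip_force: 40.0
```

```bash
python3 st.py
```

```text
18.3333 [0.4989 0.0415 0.0568] yaw -0.8673 q6 0.778 tau6 0.175 M [0.054 0.108 0.398] F [0.61 0.58 6.24]
```

{"api": "carry_out", "payload": {
  "targets": [
    [1,[0,0,0],0.1],
    [1,[0,0,0],0.1],
    [1,[0,0,0],0.1],
    [1,[0,0,0],0.1]
  ]
}}

```text
time_s: 18.67
eef_pos: [0.4989, 0.0415, 0.0568]
ee_rot: [0.0, 0.945, 0.326, -0.0]
wrist_force: [-0.3, 0.3, 7.4]
opening: 0.0635
grip_force: 40.0
```

```bash
python3 st.py
```

```text
18.6667 [0.4989 0.0415 0.0568] yaw -0.9067 q6 0.817 tau6 0.326 M [0.11  0.126 0.432] F [-0.34  0.34  7.41]
```

{"api": "carry_out", "payload": {
  "targets": [
    [1,[0,0,0],0.1],
    [1,[0,0,0],0.1],
    [1,[0,0,0],0.1]
  ]
}}

```text
time_s: 18.92
eef_pos: [0.4989, 0.0415, 0.0568]
ee_rot: [0.0, 0.95, 0.312, -0.0]
wrist_force: [-0.2, 0.6, 5.5]
opening: 0.063
grip_force: 40.0
```

```bash
python3 st.py
```

```text
18.9167 [0.4989 0.0415 0.0568] yaw -0.9364 q6 0.847 tau6 0.368 M [0.071 0.108 0.428] F [-0.2   0.59  5.55]
```

Both the torque rise (about 0.13–0.16 N m) and the extra angle point to about 15 N, so I'll release and lift off.

{"api": "carry_out", "payload": {
  "targets": [
    [1,[0,0,0],0],
    [-0.9,[0,0,0],0],
    [-0.9,[0,0,0],0],
    [-0.9,[0,0,0],0],
    [-0.9,[0,0,0],0]
  ]
}}

```text
time_s: 19.33
eef_pos: [0.4976, 0.0415, 0.0552]
ee_rot: [-0.0, 0.951, 0.31, -0.001]
wrist_force: [0.2, 0.6, -0.9]
opening: 0.0866
grip_force: 0.0
```

{"api": "carry_out", "payload": {
  "targets": [
    [-0.9,[0,0,0],0],
    [-0.9,[0,0,0],0],
    [-0.9,[0,0,-0.3],0],
    [-0.9,[0,0,-0.7],0],
    [-0.9,[0,0,-1],0]
  ]
}}

```text
time_s: 19.75
eef_pos: [0.496, 0.0417, 0.1146]
ee_rot: [-0.001, 0.951, 0.31, -0.003]
wrist_force: [-0.3, 0.4, -0.4]
opening: 0.0892
grip_force: 0.0
```

{"api": "carry_out", "payload": {
  "targets": [
    [-0.9,[0,0,-1],0],
    [-0.9,[0,0,-1],0],
    [-0.9,[0,0,-1],0],
    [-0.9,[0,0,-1],0],
    [-0.9,[0,0,-0.5],0]
  ]
}}

```text
time_s: 20.17
eef_pos: [0.5006, 0.0414, 0.2563]
ee_rot: [0.001, 0.951, 0.31, 0.003]
wrist_force: [-0.2, 0.5, -0.6]
opening: 0.0895
grip_force: 0.0
```

{"api": "carry_out", "payload": {
  "targets": [
    [-0.9,[0,0,0],0],
    [-0.9,[0,0,0],0],
    [-0.9,[0,0,0],0],
    [-0.9,[0,0,0],0]
  ]
}}

```text
time_s: 20.5
eef_pos: [0.4973, 0.0417, 0.2489]
ee_rot: [-0.001, 0.951, 0.31, -0.002]
wrist_force: [-0.3, -0.2, 0.1]
opening: 0.0894
grip_force: 0.0
```

```bash
python3 st.py; python3 -c "
from h import *
w=wsnap('w7.png');u,v=proj(w,[.512,.10,.06]).round().astype(int);print(u,v)
a=max(v-75,0);b=max(u-90,0);cv2.imwrite('pics/w7c.png',cv2.resize(w['pixels'][a:a+150,b:b+190,::-1],None,fx=4,fy=4,interpolation=cv2.INTER_CUBIC))"
```

```text
20.5 [0.4973 0.0417 0.2489] yaw -0.94 q6 0.85 tau6 -0.0 M [-0.069  0.116  0.039] F [-0.33 -0.25  0.12]
233 142
```

View pics/w7c.png

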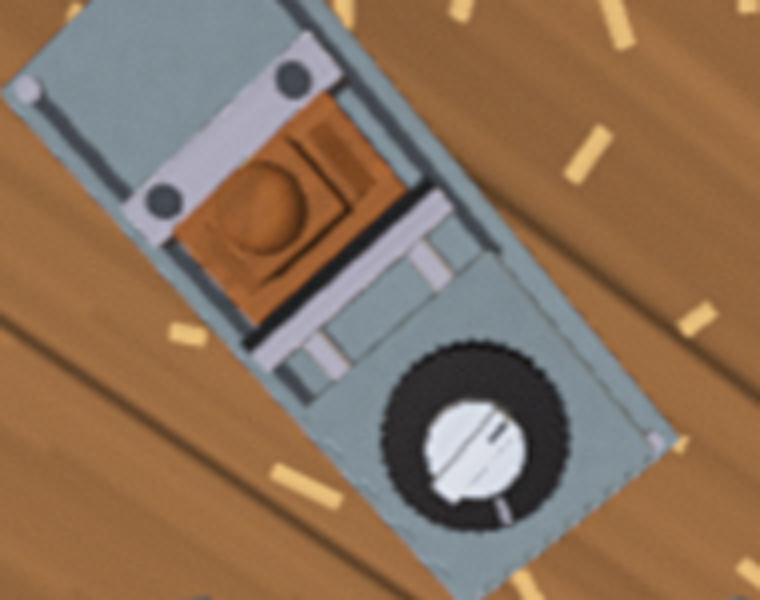

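The figure is clamped flush between jaw and stop, upright and centred. The ring mark has turned, the inner knob's mark still points as before relative to the vise, and the hand is clear.

```bash
python3 -c "
from workcell import manip
print(manip.job_done())"
```

```text
the job is handed in; nothing more can be done
None
```

I stood the figure in the vise and clamped it against the back stop by turning only the outer ring, about 1.9 rad. The clamping force, estimated from the ring torque, is roughly 13–16 N. I let go and handed the job in at about 20.5 s; no verdict was returned.

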